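Load a syringe into the hand-driven syringe driver and take up the play

TASK

Load the syringe into the hand-driven syringe driver: draw the pusher back with the lever, lay the syringe in the V saddles with its finger flange down in the slot, then feed the pusher forward until it bears lightly on the plunger (about 7 N) and leave it so. The worn gear has play, so the last movement of the lever must be forward, with the play taken up; the plunger already stands at its set mark, so never press it with more than 16 N. Leave the brown bottle, the timer and the petri dish alone.

Things in the scene. Friction and masses are not known exactly. Their poses are not given: they have to be found in the camera images.
- driver: Syringe driver, fixed on the bench: white base 96 x 304 mm, 12 high; origin at the middle of its underside, z up, +y the way the pusher pushes. Two V saddles, 60 wide, tops 46 high, at y 40 to 54 and 120 to 134 mm; between them the space beside and under the barrel is free down to the base. Grey gear housing at x -37 to 57, y -112 to -60, top 61 high; the lever turns above it.
- cradle (a point): Where syringe_mid lies when the syringe is home with its flange against the saddle: 48 mm above the bench, midway between the saddles; axes as driver. With the flange in its slot the syringe can slide 0 to 4 mm back (-y) from here; aim 2.5 mm back when laying it in.
- slot (a point): Middle of the flange slot, at the height of the barrel's axis (48 mm). The slot is 7 mm long in y, from the rear face of a saddle to two upright keeper plates 52 high, 6 thick, their front top edge bevelled by 4 mm; between the plates a 22 mm gap, open at the top, takes the plunger rod.
- syringe_mid (a point): Place to grip the clear 50 ml syringe: on its axis, 47 mm ahead of the flange's front face. Barrel 29 mm diameter, 47 mm back and 57 mm ahead of here, then a 12 mm nozzle; y points to the nozzle, z up. Flange behind the barrel: plate 48 (x) x 3 (y) x 29 mm (z). Lies on the bench, axis 14.5 mm high.
- syringe: The same syringe with its plunger, same origin and axes; about 0.1 kg, balanced about 20 mm behind the origin. Behind the flange the white plunger (12 mm rod, 28 mm thumb disc) is drawn out: the disc's back stands 48 to 60 mm behind the flange's front face, different each time. Seal friction holds it up to about 20 N.
- pusher: Aluminium carriage that runs freely on guide rods, 66 mm high, with a round rubber pad (22 mm diameter, sprung, 8 N per mm, 3 mm of give) level with the plunger. Origin at the centre of the pad's face, 48 mm above the bench, axes as driver. At the start it stands 36 mm behind the front wall of the flange slot, where the plunger's end must go; it travels from 18 to 78 mm behind it.
- lever (a joint): Feed lever (rad): about 0 at the start, + clockwise from above, feeds the pusher forward; -2.0 to 0.9. Pusher travel from the start = 0.022 m x lever within the worn gear's play: 0.16 rad of lever turns free on reversing. Friction of 0.2 N m (4.5 N at the knob) holds it, and up to 9 N of pusher load, where it is left. Load on the pusher is felt at the knob at half its size, on top of friction.
- knob_mid (a point): Middle of the lever's upright black knob, 88 mm above the bench: a freely spinning grip, 16 mm diameter, 72 to 106 mm high; all else within 60 mm is lower than 75 mm. It moves on a circle of 45 mm radius about lever_axis. At lever 0 it stands 33 mm to -x and 31 mm to +y of the axis (driver's axes), at lever -0.75 straight to -x.
- lever_axis (a point): Point on the lever's upright axis, 90 mm above the bench, at x 22, y -86 mm of driver.
- bottle_amber: Brown bottle with a black cap, 52 mm diameter, 104 high, behind the driver; origin at the centre of its underside. Leave alone.
- timer: Small white timer, 68 x 68 x 19 mm, in front of the driver; origin at the centre of its underside. Leave alone.
- dish: Closed clear petri dish, 97 mm diameter, 16 high, at the right; origin at the centre of its underside. Leave alone.
Things that resemble listed ones, but are neither listed nor needed, are in the scene too. There is more than one size of the syringe; the one meant has the size given above.

How it is judged:
By the outcome, as a careful person would: the job done as asked, in the order asked, and still so for the second after the job is handed in, with the robot touching nothing.
It also fails if it takes over 72 s, if anything falls off the work surface, if the arm or the gripper's body presses on something with over 40 N, if the wrist force passes 120 N, or if a joint passes its speed limit or range.

ROBOT

A 6-joint arm with a two-finger parallel gripper is mounted at the origin on a cart in front of the work surface, level with it; the furniture and walls round the work are solid. World frame = base frame: x ahead of the robot, y to its left, z up, the work surface at z = 0. Lengths are in m, angles in rad, forces in N, time in s.
With the tool pointing down it reaches from about 0.25 to 0.8 m from the base axis. Payload 8.5 kg.
Tool frame: the origin (TCP) lies at the very end of the fingers, on their centre line; the grasp point (between the pads) lies manip.tcp_to_grasp behind it (manip.tcp_to_grasp is the distance from the TCP to the grasp point, in m); z points along the fingers, y is the line along which they close (so a half turn about z gives the same grasp; the last joint's range is limited). The gripper opens to 85 mm and grips with 20 to 120 N. Pads are 22 mm wide; open, the fingers measure 114 mm over their backs; the gripper's body (76 mm by 85 mm) begins 54 mm behind the grasp point. The pads swing forward as they close: fully open they stand 13 mm farther back than shut.
Start: joints at [-1.219, 0.238, -0.013, 1.319, 0, 1.571], TCP at [0.181, -0.493, 0.231] pointing down, gripper open.
Joint ranges: [-2.66, 2.66], [-1.03, 1.9], [-1.14, 1.46], [-1.82, 2.27], [-1.45, 1.34], [-3.14, 3.14]. Speed limits (rad/s): [2.22, 2.22, 2.79, 3.14, 3.14, 3.14].

INTERFACE

Orientations are given as a unit quaternion [w, x, y, z].
In Python, from workcell import manip gives the robot as it stands. The module is installed in compiled form; this text tells all that it offers.
- The arm moves only by the tool send_rows, never from a script. Its argument "commands" is a list of rows, each an object with "translation": the shift along the tool's x, y, z in units of 20 cm (1.0 is 20 cm), a list of three; "dr": the turn, a rotation vector about the tool's x, y, z in units of pi/2 rad (1.0 is pi/2 rad), a list of three; "fingers": the closure, from -1 (fully open) to 1 (shut), so that 0 is half open. A call has 1 to 10 rows; each row shifts and turns the commanded pose from where the row before left it, along the tool's axes as they then stand; what a row does not reach is not made up. A row lasts 1/10 s, in which the tool goes at most 50 mm and 8.59 degrees, less where a joint would pass 70% of its speed; a pose out of reach is approached as far as the arm can. A call with a number of a shift or a turn outside -1 to 1 is refused whole. A call with a gripper value outside its range is refused whole. The fingers move at their own pace and stop on an object; the grip force is fixed at half the most. Time passes only in rows, so rows that do not move let the fingers close. It gives the time, the measured TCP pose, the force, the opening and the grip force at its end, in the units of the state.
- manip.state(): the state, without advancing time (a new reading comes with each control period).
- manip.camera(name): name is "scene" or "top" or "wrist"; returns a dict with "image" (384x512x3 uint8, blue, green, red), "mtx" (3x3 intrinsics, pixels), "R" (3x3) and "t" (3): a world point X has camera coordinates R X + t; the wrist camera has in their place "mount" (4x4, takes a point from camera to tool coordinates, whose origin is the TCP and whose axes are the flange's). Camera axes: x right, y down, z forward; pixel columns grow to the right and rows downward; lengths in m; the calibration is good to about 2 mm. A picture is of the moment at which its call begins: read the wrist's pose just before it. There is no depth.
- manip.job_done(): hands the job in; it is judged then, once.
The state is a dict: "t": time; "joint_pos": joint angles; "qvel": joint speeds; "joint_efforts": joint torques, N m; "ee_pos": TCP position; "orientation": TCP orientation; "ft_force": force on the tool from outside, world axes, zero at the start; "ft_torque": the same for the moment, N m; "finger_gap": finger opening in m; "gripper_force": force on a finger pad.
Only numpy, scipy, OpenCV 4.12 (cv2) and the standard library are available. Lean on these libraries where they do the work, as an engineer would, in place of code of your own. Each camera call takes 0.05 s, during which the arm holds its last target. There are 200 camera calls.

## Working session

There is one attempt and no reset: what is moved stays moved. The work goes in short steps, Python scripts to look and compute and a tool call to move; the robot and the scene stay as the last step left them, time stands still between calls to the robot, and variables do not carry over. Pictures are saved under pics/ and viewed, at most 10 in all, crops included, and the job is handed in when it is done.

Besides the shell and the picture viewer there is one more tool, called as a command line: name --argument value ..., lists and objects as JSON in quotes. send_rows: Moves the arm, as the interface text tells. Its arguments: {"type":"object","properties":{"commands":{"type":"array","items":{"type":"object","properties":{"translation":{"type":"array","items":{"type":"number"}},"dr":{"type":"array","items":{"type":"number"}},"fingers":{"type":"number"}}}}},"required":["commands"]}

```bash
mkdir -p pics; cat > h.py <<'E'
import numpy as np, cv2
from workcell import manip
np.set_printoptions(precision=4,suppress=True)
def ray(c,uv):
    uv=np.asarray(uv,float).reshape(-1,2); d=np.c_[uv,np.ones(len(uv))]@np.linalg.inv(c["mtx"]).T
    return -c["R"].T@c["t"], d@c["R"]
def at(c,uv,z):
    o,d=ray(c,uv); return o+d*((z-o[2])/d[:,2])[:,None]
def proj(c,X):
    p=(np.asarray(X,float).reshape(-1,3)@c["R"].T+c["t"])@c["mtx"].T; return p[:,:2]/p[:,2:]
def Rq(q): 
    from scipy.spatial.transform import Rotation as R
    return R.from_quat([q[1],q[2],q[3],q[0]]).as_matrix()
def cam(n):
    s=manip.state(); c=manip.camera(n)
    if n=="wrist":
        T=np.eye(4);T[:3,:3]=Rq(s["orientation"]);T[:3,3]=s["ee_pos"]
        M=np.linalg.inv(T@c["mount"]);c["R"]=M[:3,:3];c["t"]=M[:3,3]
    return c
E
python3 - <<'E'
from h import *
import pickle
a=cam("scene");b=cam("top")
pickle.dump((a,b),open("c0.pkl","wb"))
cv2.imwrite("pics/top.png",cv2.resize(b["image"],(800,600)))
cv2.imwrite("pics/scene.png",cv2.resize(a["image"],(800,600)))
print(manip.state(),manip.tcp_to_grasp)
E
```

```text
{'t': 0.1, 'joint_pos': array([-1.219 ,  0.2387, -0.0142,  1.3192, -0.    ,  1.5708]), 'qvel': array([ 0.001 , -0.0018,  0.0007, -0.0003,  0.0001,  0.0001]), 'joint_efforts': array([ -0.0004, -53.9719,  34.7   ,   0.0134,  -0.    ,  -0.    ]), 'ee_pos': array([ 0.1808, -0.4925,  0.2307]), 'orientation': array([-0.0006,  0.9846,  0.175 , -0.0001]), 'ft_force': array([-0.4673,  0.5819,  0.4467]), 'ft_torque': array([0.0158, 0.0066, 0.0374]), 'gripper_force': 0.0, 'finger_gap': 0.08535468431956006} 0.0187
```

View pics/top.png

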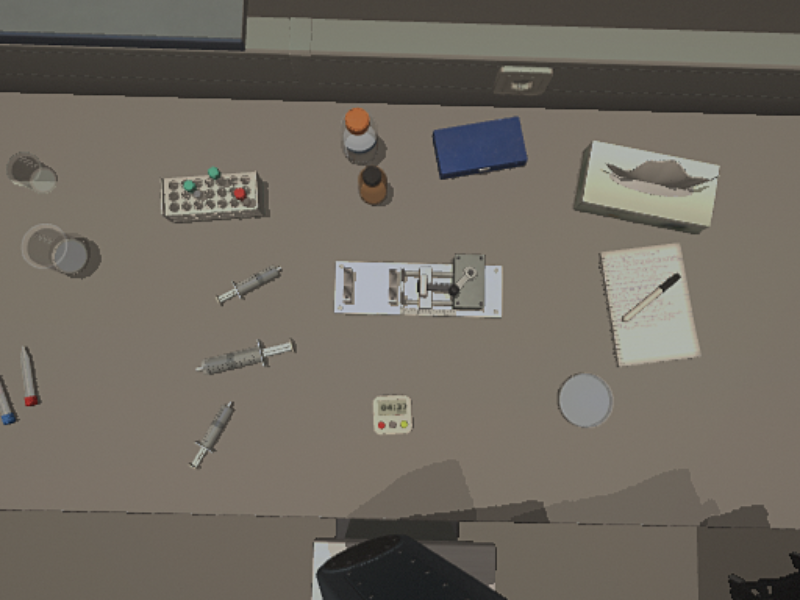

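View pics/scene.png

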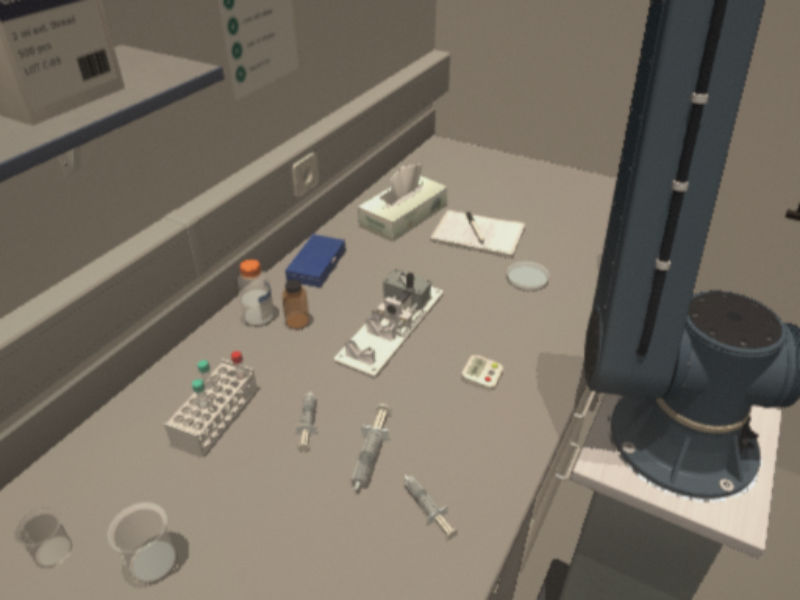

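Candidates in the top view (800x600 pixels) are syringes at (250,285), (245,357) and (213,435). The middle one is the longest and thickest, with its nozzle to the left. I'll measure it and confirm in a crop that also covers the driver.

```bash
python3 - <<'E'
from h import *
import pickle
a,b=pickle.load(open("c0.pkl","rb"))
s=.64
for n,p,z in [("nozzle",(197,369),.0145),("flange",(262,354),.0145),("disc",(293,345),.0145),("sm1",(218,301),.008),("sm1b",(281,268),.008),("sm2",(191,466),.008),("sm2b",(233,404),.008),
  ("b1",(335,262),.012),("b2",(334,315),.012),("b3",(502,318),.012),("b4",(503,265),.012),("knob",(454,290),.106),("axis",(471,272),.09)]:
    print(n,at(b,np.array(p)*s,z)[0])
im=b["image"][150:300,110:330]
cv2.imwrite("pics/crop.png",cv2.resize(im,(800,545),interpolation=cv2.INTER_CUBIC))
E
```

```text
nozzle [0.4403 0.3733 0.0145]
flange [0.4698 0.26   0.0145]
disc [0.4872 0.2058 0.0145]
sm1 [0.563  0.3449 0.008 ]
sm1b [0.6263 0.2346 0.008 ]
sm2 [0.2715 0.3752 0.008 ]
sm2b [0.3805 0.3079 0.008 ]
b1 [0.6394 0.137  0.012 ]
b2 [0.5431 0.1352 0.012 ]
b3 [ 0.546  -0.1665  0.012 ]
b4 [ 0.6426 -0.1675  0.012 ]
knob [ 0.581  -0.0703  0.106 ]
axis [ 0.6148 -0.1001  0.09  ]
```

View pics/crop.png

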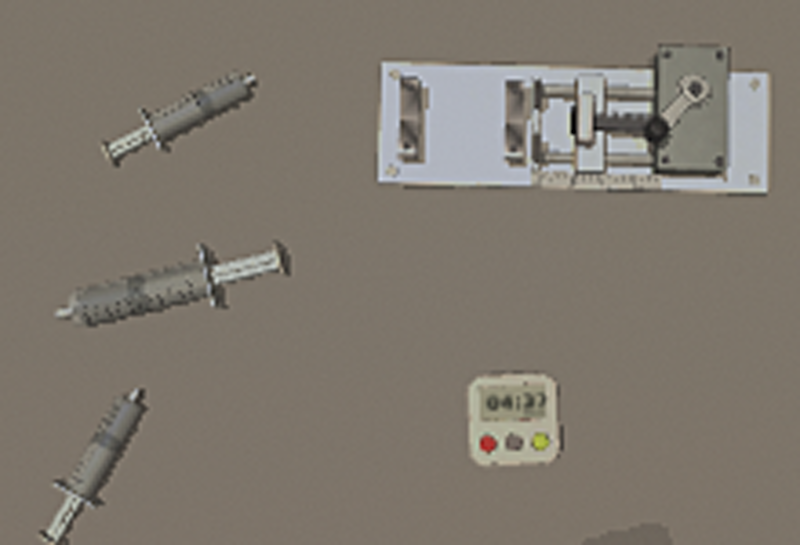

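The crop confirms that the middle syringe (crop px 55–290, y≈280) is the 50 ml one: nozzle tip to flange measures 117 mm, against 116 mm specified. The driver's saddles lie toward world +y, so its yaw is about 0, and the knob is at crop px (655,128). Next I move above the knob for a close look.

send_rows --commands '[{"translation": [0,0,0],"dr": [0,0,0.0727],"fingers": -1},{"translation": [0,0,0],"dr": [0,0,0.0727],"fingers": -1},{"translation": [0,0,0],"dr": [0,0,0.0727],"fingers": -1},{"translation": [0.144,-0.15,0],"dr": [0,0,0],"fingers": -1},{"translation": [0.144,-0.15,0],"dr": [0,0,0],"fingers": -1},{"translation": [0.144,-0.15,0],"dr": [0,0,0],"fingers": -1},{"translation": [0.144,-0.15,0],"dr": [0,0,0],"fingers": -1},{"translation": [0.144,-0.15,0],"dr": [0,0,0],"fingers": -1},{"translation": [0.144,-0.15,0],"dr": [0,0,0],"fingers": -1},{"translation": [0.144,-0.15,0],"dr": [0,0,0],"fingers": -1}]'

```text
t: 1.1
ee_pos: [0.3813, -0.2795, 0.2311]
orientation: [-0.0, 1.0, 0.005, -0.0]
ft_force: [-0.4, -0.1, -0.2]
finger_gap: 0.0856
gripper_force: 0.0
```

send_rows --commands '[{"translation": [0.144,-0.15,0],"dr": [0,0,0],"fingers": -1},{"translation": [0.144,-0.15,0],"dr": [0,0,0],"fingers": -1},{"translation": [0.144,-0.15,0],"dr": [0,0,0],"fingers": -1},{"translation": [0.144,-0.15,0],"dr": [0,0,0],"fingers": -1},{"translation": [0.144,-0.15,0],"dr": [0,0,0],"fingers": -1},{"translation": [0.144,-0.15,0],"dr": [0,0,0],"fingers": -1},{"translation": [0,0,0],"dr": [0,0,0],"fingers": -1}]'

```text
t: 1.8
ee_pos: [0.5543, -0.096, 0.2303]
orientation: [-0.001, 1.0, 0.007, -0.0]
ft_force: [-0.6, -0.7, -0.3]
finger_gap: 0.0852
gripper_force: 0.0
```

```bash
python3 - <<'E'
from h import *
import pickle
s=manip.state();print(s["ee_pos"],s["orientation"],s["t"],s["joint_pos"])
c=cam("wrist");pickle.dump(c,open("c1.pkl","wb"));print(c["mount"],proj(c,[[.5928,-.0155,.012],[.582,-.07,.106],[.59,.0845,.048]]))
cv2.imwrite("pics/w1.png",cv2.resize(c["image"],(800,600)))
E
```

```text
[ 0.5543 -0.096   0.2303] [-0.0006  1.      0.0066 -0.0001] 1.8 [-0.1722  0.3036  0.075   1.3425  0.0011  2.9562]
[[-0.0006 -0.9546 -0.2978  0.0769]
 [ 1.     -0.0004 -0.001   0.0017]
 [ 0.0008 -0.2978  0.9546 -0.1417]
 [ 0.      0.      0.      1.    ]] [[192.6985 136.7304]
 [229.3521 159.6949]
 [ 96.7396 141.4834]]
```

View pics/w1.png

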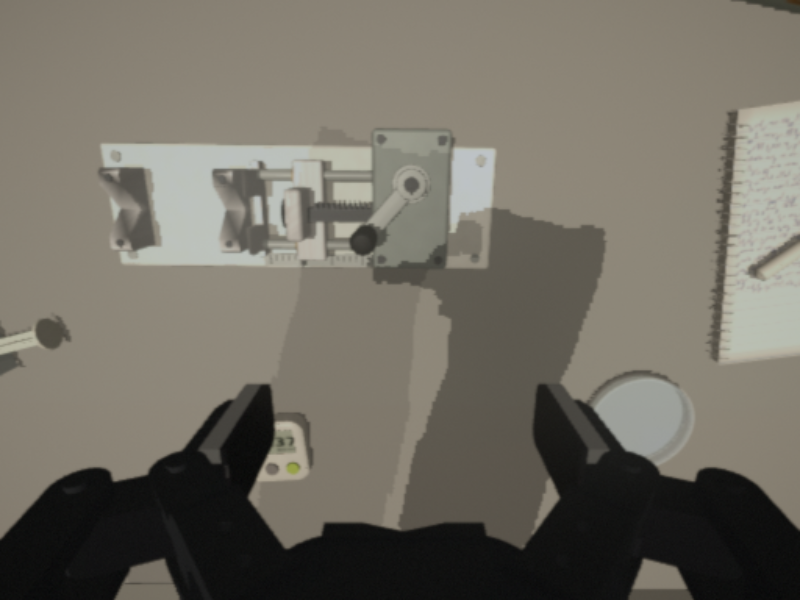

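The wrist view shows the base corners at (101,144), (495,149), (488,268) and (121,265), the lever boss at (411,183), the knob top near (365,236), and the keeper plates at about x=258.

```bash
python3 - <<'E'
from h import *
import pickle
c=pickle.load(open("c1.pkl","rb"));b=pickle.load(open("c0.pkl","rb"))[1]
s=.64
P=at(c,np.array([(101,144),(121,265),(488,268),(495,149)])*s,.012);print(P,P.mean(0))
print("boss",at(c,np.array([(411,183)])*s,.08),"knob",at(c,np.array([(366,235)])*s,.106))
# fit base pose over both views
from scipy.optimize import least_squares
cw=np.array([(101,144),(121,265),(488,268),(495,149)])*s
ct=np.array([(335,262),(334,315),(502,318),(503,265)])*s
L=np.array([[.048,.152],[-.048,.152],[-.048,-.152],[.048,-.152]])
def W(p,x,y,z): 
    C,S=np.cos(p[2]),np.sin(p[2]);return np.c_[p[0]+C*x-S*y,p[1]+S*x+C*y,np.full(np.shape(x),z)]
for cs in ([c],[b],[c,b]):
    f=lambda p:np.concatenate([(proj(k,W(p,L[:,0],L[:,1],.012))-(cw if k is c else ct)).ravel() for k in cs])
    r=least_squares(f,[.593,-.0155,.01]);print(r.x,r.cost)
p=r.x
print("axis",W(p,np.array([.022]),np.array([-.086]),.09),"knob",W(p,np.array([-.011]),np.array([-.055]),.09),"cradle",W(p,np.array([0.]),np.array([.087]),.048))
E
```

```text
[[ 0.6431  0.1338  0.012 ]
 [ 0.5492  0.1351  0.012 ]
 [ 0.5506 -0.167   0.012 ]
 [ 0.6432 -0.1659  0.012 ]] [ 0.5965 -0.016   0.012 ]
boss [[ 0.62   -0.1013  0.08  ]] knob [[ 0.5908 -0.0747  0.106 ]]
[ 0.5961 -0.016   0.0025] 6.777944152525827
[ 0.5928 -0.0155  0.0095] 0.21141880943832725
[ 0.5956 -0.0159  0.0036] 9.660053955056648
axis [[ 0.6179 -0.1018  0.09  ]] knob [[ 0.5848 -0.0709  0.09  ]] cradle [[0.5953 0.0711 0.048 ]]
```

send_rows --commands '[{"translation": [0.078,-0.062,0.1],"dr": [0,0,0],"fingers": -1},{"translation": [0.077,-0.061,0.1],"dr": [0,0,0],"fingers": -1},{"translation": [0,0,0.2],"dr": [0,0,0],"fingers": -1},{"translation": [0,0,0],"dr": [0,0,0],"fingers": -1}]'

```text
t: 2.25
ee_pos: [0.5789, -0.0746, 0.1467]
orientation: [-0.001, 1.0, 0.004, -0.004]
ft_force: [-1.4, 0.4, -0.6]
finger_gap: 0.0855
gripper_force: 0.0
```

```bash
python3 - <<'E'
from h import *
import pickle
s=manip.state();print(s["ee_pos"],s["orientation"],s["t"],s["joint_pos"])
c=cam("wrist");pickle.dump(c,open("c2.pkl","wb"));print(proj(c,[[.5848,-.0709,.106],[.6179,-.1018,.08]])/.64)
cv2.imwrite("pics/w2.png",cv2.resize(c["image"],(800,600)))
E
```

```text
[ 0.5789 -0.0746  0.1467] [-0.0005  1.      0.0045 -0.0044] 2.25 [-0.1281  0.3829 -0.0238  1.173  -0.0002  3.0046]
[[391.5995 333.7835]
 [458.9138 248.1709]]
```

View pics/w2.png

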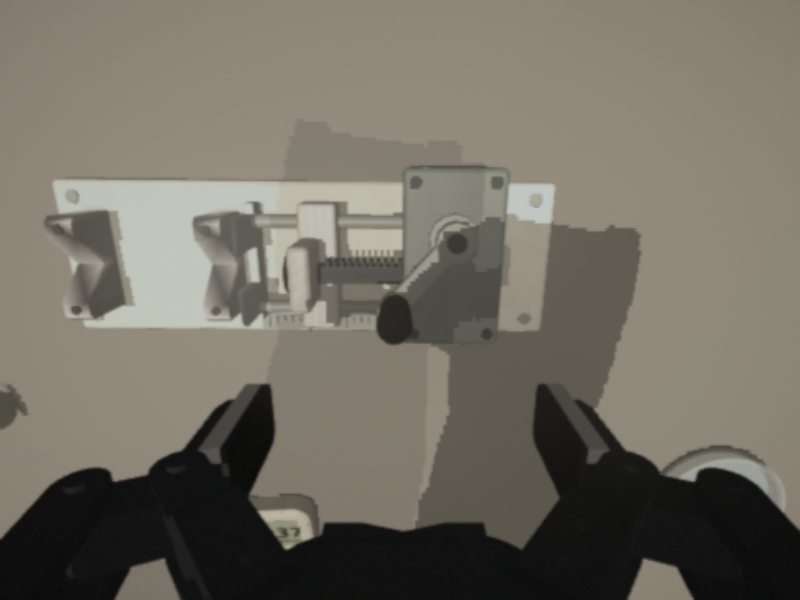

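The knob top is at (393,324), within about 2 mm of the prediction, and the boss is at (457,243). I let the arm settle before descending.

send_rows --commands '[{"translation": [0,0,0],"dr": [0,0,0],"fingers": -1},{"translation": [0,0,0],"dr": [0,0,0],"fingers": -1}]'

```text
t: 2.5
ee_pos: [0.5832, -0.0752, 0.1535]
orientation: [0.0, 1.0, 0.004, 0.001]
ft_force: [-0.4, 0.1, -0.5]
finger_gap: 0.0851
gripper_force: 0.0
```

```bash
python3 - <<'E'
from h import *
s=manip.state();print(s["ee_pos"],s["orientation"],s["t"],s["ft_force"])
c=cam("wrist");g=cv2.cvtColor(c["image"],cv2.COLOR_BGR2GRAY)
print(proj(c,[[.5848,-.0709,.106],[.5848,-.0709,.072],[.6179,-.1018,.08]]))
m=np.zeros_like(g);m[170:230,225:275]=(g[170:230,225:275]<28)
n,l,st,ce=cv2.connectedComponentsWithStats(m);print(st,ce)
def side(X,r=.008):
    th=np.linspace(0,6.28,40)
    pts=np.vstack([proj(c,np.c_[X[0]+r*np.cos(th),X[1]+r*np.sin(th),np.full(40,z)]) for z in(.072,.106)])
    return pts.min(0),pts.max(0)
print(side((.5848,-.0709)))
E
```

```text
[ 0.5832 -0.0752  0.1535] [0.0002 1.     0.0042 0.0014] 2.5 [-0.4145  0.1218 -0.4996]
[[249.938  216.3923]
 [251.0764 201.1731]
 [291.3514 163.664 ]]
[[     0      0    512    384 196608]] [[255.5 191.5]]
(array([238.6842, 191.8683]), array([261.1888, 226.7547]))
```

```bash
python3 - <<'E'
from h import *
from scipy.optimize import minimize
c=cam("wrist");g=cv2.cvtColor(c["image"],cv2.COLOR_BGR2GRAY)
sub=g[180:235,230:275]
print(sub[::5,::5])
t,m=cv2.threshold(sub,0,255,cv2.THRESH_BINARY_INV|cv2.THRESH_OTSU)
for t in (35,45,55,65):
    n,l,st,ce=cv2.connectedComponentsWithStats((sub<t).astype(np.uint8));i=1+st[1:,4].argmax() if n>1 else 0;print(t,st[i]+[230,180,0,0,0])
E
```

```text
[[ 84  83  82  73  59  61 106 103  89]
 [ 82  89  90  75  73  75 150  87  86]
 [115 115 114 113  86  88  89  87  79]
 [109 109 109  66  40  39  82  82  75]
 [ 92  92  92  40  39  38  41  75  75]
 [147 136 133  40  41  38  37  75  75]
 [145 145 113  40  39  39  37  75  75]
 [124 125 109  38  39  39  38  53  75]
 [124 124 123  57  38  38  76  73  74]
 [124 124 123 124 123 124 123 123 123]
 [124 124 123 124 123 123 123 123 123]]
35 [ 230  180   45   55 2475]
45 [242 193  21  29 475]
55 [241 193  25  30 530]
65 [241 192  26  31 572]
```

send_rows --commands '[{"translation": [0.015,-0.014,0.1],"dr": [0,0,0],"fingers": -1},{"translation": [0,0,0.1],"dr": [0,0,0],"fingers": -1},{"translation": [0,0,0.1],"dr": [0,0,0],"fingers": -1},{"translation": [0,0,0.05],"dr": [0,0,0],"fingers": -1},{"translation": [0,0,0],"dr": [0,0,0],"fingers": -1},{"translation": [0,0,0],"dr": [0,0,0],"fingers": -1}]'

```text
t: 3.2
ee_pos: [0.5859, -0.0718, 0.0822]
orientation: [0.0, 1.0, 0.005, 0.0]
ft_force: [-0.1, 0.1, 0.2]
finger_gap: 0.0855
gripper_force: 0.0
```

send_rows --commands '[{"translation": [0,0,0],"dr": [0,0,0],"fingers": 0.2},{"translation": [0,0,0],"dr": [0,0,0],"fingers": 0.4},{"translation": [0,0,0],"dr": [0,0,0],"fingers": 0.5},{"translation": [0,0,0],"dr": [0,0,0],"fingers": 0.6},{"translation": [0,0,0],"dr": [0,0,0],"fingers": 1},{"translation": [0,0,0],"dr": [0,0,0],"fingers": 1},{"translation": [0,0,0],"dr": [0,0,0],"fingers": 1},{"translation": [0,0,0],"dr": [0,0,0],"fingers": 1}]'

```text
t: 4.0
ee_pos: [0.5852, -0.0712, 0.0818]
orientation: [-0.0, 1.0, 0.005, -0.0]
ft_force: [-2.7, 3.2, 4.7]
finger_gap: 0.014
gripper_force: 58.5
```

```bash
cat > arc.py <<'E'
import numpy as np
def arc(l0,l1,n,yaw=.009,r=.045):
    f=2.388-np.linspace(l0,l1,n+1);P=r*np.c_[np.cos(f),np.sin(f)]
    C,S=np.cos(yaw),np.sin(yaw)
    T=np.c_[P@[C,S],P@[S,-C]]/.2
    T=np.round(T,3);return np.round(np.diff(T,axis=0),3).tolist()
E
python3 -c "
from arc import *
print(arc(0,-.95,10));print(arc(-.95,-1.9,10))"
```

```text
[[-0.014, 0.016], [-0.012, 0.017], [-0.011, 0.019], [-0.009, 0.019], [-0.007, 0.02], [-0.005, 0.021], [-0.003, 0.021], [-0.001, 0.021], [0.001, 0.022], [0.003, 0.021]]
[[0.005, 0.021], [0.007, 0.02], [0.009, 0.019], [0.01, 0.019], [0.013, 0.017], [0.014, 0.017], [0.015, 0.014], [0.017, 0.014], [0.018, 0.011], [0.019, 0.01]]
```

send_rows --commands '[{"translation": [-0.014,0.016,0],"dr": [0,0,0],"fingers": 1},{"translation": [-0.012,0.017,0],"dr": [0,0,0],"fingers": 1},{"translation": [-0.011,0.019,0],"dr": [0,0,0],"fingers": 1},{"translation": [-0.009,0.019,0],"dr": [0,0,0],"fingers": 1},{"translation": [-0.007,0.02,0],"dr": [0,0,0],"fingers": 1},{"translation": [-0.005,0.021,0],"dr": [0,0,0],"fingers": 1},{"translation": [-0.003,0.021,0],"dr": [0,0,0],"fingers": 1},{"translation": [-0.001,0.021,0],"dr": [0,0,0],"fingers": 1},{"translation": [0.001,0.022,0],"dr": [0,0,0],"fingers": 1},{"translation": [0.003,0.021,0],"dr": [0,0,0],"fingers": 1}]'

```text
t: 5.0
ee_pos: [0.5757, -0.1102, 0.0818]
orientation: [-0.001, 1.0, 0.005, 0.001]
ft_force: [6.2, 6.7, 0.3]
finger_gap: 0.0135
gripper_force: 58.5
```

send_rows --commands '[{"translation": [0.009,0.021,0],"dr": [0,0,0],"fingers": 1},{"translation": [0.007,0.02,0],"dr": [0,0,0],"fingers": 1},{"translation": [0.009,0.019,0],"dr": [0,0,0],"fingers": 1},{"translation": [0.01,0.019,0],"dr": [0,0,0],"fingers": 1},{"translation": [0.013,0.017,0],"dr": [0,0,0],"fingers": 1},{"translation": [0.014,0.017,0],"dr": [0,0,0],"fingers": 1},{"translation": [0.015,0.014,0],"dr": [0,0,0],"fingers": 1},{"translation": [0.017,0.014,0],"dr": [0,0,0],"fingers": 1},{"translation": [0.018,0.011,0],"dr": [0,0,0],"fingers": 1},{"translation": [0,0,0],"dr": [0,0,0],"fingers": 1}]'

```text
t: 6.0
ee_pos: [0.5981, -0.1396, 0.0817]
orientation: [-0.002, 1.0, 0.005, 0.001]
ft_force: [2.7, 9.2, 1.8]
finger_gap: 0.0137
gripper_force: 58.7
```

```bash
python3 - <<'E'
from h import *
s=manip.state();print(s["ee_pos"],s["ft_force"],np.arctan2(s["ee_pos"][1]+.102,s["ee_pos"][0]-.6185)%6.283-2.388)
E
```

```text
[ 0.5981 -0.1396  0.0817] [2.7461 9.2039 1.8287] 1.8260625399987251
```

send_rows --commands '[{"translation": [0,0,0],"dr": [0,0,0],"fingers": -0.2},{"translation": [0,0,0],"dr": [0,0,0],"fingers": -0.6},{"translation": [0,0,0],"dr": [0,0,0],"fingers": -1},{"translation": [0,0,0],"dr": [0,0,0],"fingers": -1},{"translation": [0,0,-0.1],"dr": [0,0,0],"fingers": -1},{"translation": [0,0,-0.2],"dr": [0,0,0],"fingers": -1},{"translation": [0,0,-0.2],"dr": [0,0,0],"fingers": -1},{"translation": [0,0,-0.1],"dr": [0,0,0],"fingers": -1}]'

```text
t: 6.8
ee_pos: [0.5978, -0.1418, 0.2049]
orientation: [0.0, 1.0, 0.004, 0.002]
ft_force: [0.3, 0.2, 0.4]
finger_gap: 0.0853
gripper_force: 0.0
```

send_rows --commands '[{"translation": [-0.068,-0.224,0],"dr": [0,0,0],"fingers": -1},{"translation": [-0.068,-0.224,0],"dr": [0,0,0],"fingers": -1},{"translation": [-0.068,-0.224,0],"dr": [0,0,0],"fingers": -1},{"translation": [-0.068,-0.224,0],"dr": [0,0,0],"fingers": -1},{"translation": [-0.068,-0.224,0],"dr": [0,0,0],"fingers": -1},{"translation": [-0.068,-0.224,0],"dr": [0,0,0],"fingers": -1},{"translation": [-0.068,-0.224,0],"dr": [0,0,0],"fingers": -1},{"translation": [-0.068,-0.224,0],"dr": [0,0,0],"fingers": -1},{"translation": [-0.068,-0.224,0],"dr": [0,0,0],"fingers": -1},{"translation": [-0.068,-0.224,0],"dr": [0,0,0],"fingers": -1}]'

```text
t: 7.8
ee_pos: [0.4489, 0.143, 0.2174]
orientation: [-0.062, 0.992, 0.114, -0.008]
ft_force: [0.1, 1.0, -0.5]
finger_gap: 0.0851
gripper_force: 0.0
```

send_rows --commands '[{"translation": [0,0,0],"dr": [0,0,-0.089],"fingers": -1},{"translation": [0,0,0],"dr": [0,0,-0.089],"fingers": -1},{"translation": [0,0,0],"dr": [0,0,-0.089],"fingers": -1},{"translation": [0,0,0],"dr": [0,0,-0.089],"fingers": -1},{"translation": [0,0,0],"dr": [0,0,-0.089],"fingers": -1},{"translation": [0,0,0],"dr": [0,0,-0.089],"fingers": -1},{"translation": [0,0,0],"dr": [0,0,-0.089],"fingers": -1},{"translation": [0,0,0],"dr": [0,0,-0.089],"fingers": -1},{"translation": [0,0,0],"dr": [0,0,-0.089],"fingers": -1},{"translation": [0,0,0],"dr": [0,0,-0.089],"fingers": -1}]'

```text
t: 8.8
ee_pos: [0.4497, 0.1422, 0.2173]
orientation: [-0.052, 0.684, 0.726, 0.034]
ft_force: [-0.1, 0.5, -0.6]
finger_gap: 0.0855
gripper_force: 0.0
```

send_rows --commands '[{"translation": [0,0,0],"dr": [0,0,-0.089],"fingers": -1},{"translation": [0,0,0],"dr": [0,0,-0.089],"fingers": -1},{"translation": [0,0,0],"dr": [0,0,-0.089],"fingers": -1},{"translation": [0,0,0],"dr": [0,0,0],"fingers": -1},{"translation": [0,0,0],"dr": [0,0,0],"fingers": -1},{"translation": [0,0,0],"dr": [0,0,0],"fingers": -1}]'

```text
t: 9.4
ee_pos: [0.4497, 0.1424, 0.2173]
orientation: [-0.044, 0.522, 0.851, 0.044]
ft_force: [0.5, -0.4, 0.5]
finger_gap: 0.0853
gripper_force: 0.0
```

```bash
python3 - <<'E'
from h import *
import pickle
s=manip.state();print(s["ee_pos"],s["orientation"],s["t"],s["joint_pos"])
c=cam("wrist");b=cam("top");pickle.dump((c,b),open("c3.pkl","wb"))
u=np.array([-.252,.968,0]);m=np.array([.458,.306,.0145])
print(proj(c,[m,m-.047*u,m+.069*u,m-.1*u])/.64)
A=cv2.resize(c["image"],(600,450));B=cv2.resize(b["image"][160:210,205:330],(600,240),interpolation=cv2.INTER_CUBIC)[:150*2][:150]
B=cv2.resize(b["image"][160:210,205:330],(375,150),interpolation=cv2.INTER_CUBIC);B=cv2.copyMakeBorder(B,0,0,0,225,cv2.BORDER_CONSTANT)
cv2.imwrite("pics/w3.png",np.vstack([A,B]))
E
```

```text
[0.4497 0.1424 0.2173] [-0.0443  0.522   0.8507  0.0437] 9.4 [ 0.2258  0.1525 -0.1661  1.2542  0.1244  1.3263]
[[504.1273 105.3653]
 [488.7814 169.1633]
 [528.0306   5.9909]
 [472.3123 237.6312]]
```

View pics/w3.png

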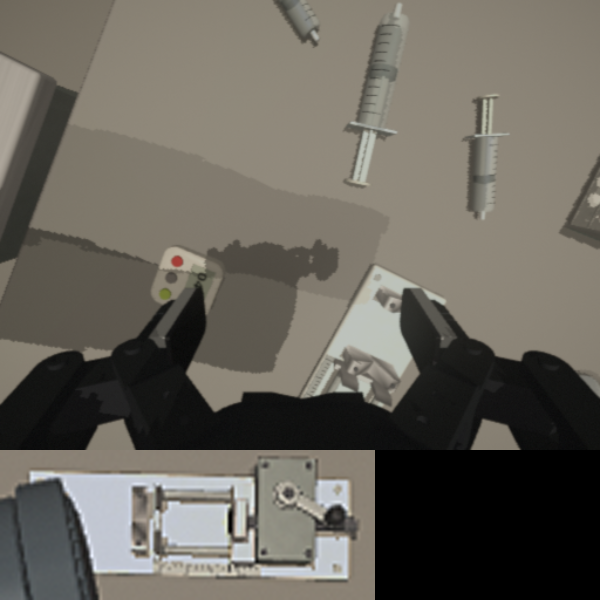

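The pusher is drawn back, with its pad by the housing. The syringe flange is at (371,129) and its nozzle at (398,5), close to prediction. Wrist joint 6 reached its limit on the way, so the tool is tilted. I'll compute a correction.

```bash
cat >> h.py <<'E'
from scipy.spatial.transform import Rotation as Ro
def plan(pos,yaw):
    s=manip.state();R=Rq(s["orientation"]);C,S=np.cos(yaw),np.sin(yaw)
    T=np.array([[C,S,0],[S,-C,0],[0,0,-1.]])
    dr=Ro.from_matrix(R.T@T).as_rotvec()/(np.pi/2)
    print("at",s["ee_pos"],"yaw",np.arctan2(R[1,0],R[0,0]),"dr",dr,"deg",np.linalg.norm(dr)*90,"tr after rot",T.T@(np.array(pos)-s["ee_pos"])/.2,"F",s["ft_force"],"t",s["t"])
E
python3 - <<'E'
from h import *
import pickle
c,b=pickle.load(open("c3.pkl","rb"));k=512/600
P=at(c,np.array([(371,129),(398,5),(357,183)])*k,.0145);print(P)
plan([.458,.3055,.15],1.826)
E
```

```text
[[0.4749 0.2607 0.0145]
 [0.4425 0.3733 0.0145]
 [0.4882 0.2061 0.0145]]
at [0.4497 0.1424 0.2173] yaw 2.043937183766016 dr [ 0.0096 -0.0788  0.1375] deg 14.28541778860243 tr after rot [0.7786 0.246  0.3363] F [-0.3385  0.0245 -0.2311] t 9.5
```

send_rows --commands '[{"translation": [0,0,0],"dr": [0.005,-0.039,0.064],"fingers": -1},{"translation": [0,0,0],"dr": [0.005,-0.039,0.064],"fingers": -1},{"translation": [0.155,0.053,0.067],"dr": [0,0,0],"fingers": -1},{"translation": [0.155,0.053,0.067],"dr": [0,0,0],"fingers": -1},{"translation": [0.155,0.053,0.067],"dr": [0,0,0],"fingers": -1},{"translation": [0.155,0.054,0.067],"dr": [0,0,0],"fingers": -1},{"translation": [0.155,0.054,0.067],"dr": [0,0,0],"fingers": -1},{"translation": [0,0,0],"dr": [0,0,0],"fingers": -1},{"translation": [0,0,0],"dr": [0,0,0],"fingers": -1},{"translation": [0,0,0],"dr": [0,0,0],"fingers": -1}]'

```text
t: 10.5
ee_pos: [0.4595, 0.3056, 0.1507]
orientation: [-0.0, 0.605, 0.796, 0.0]
ft_force: [-1.1, -0.4, -0.1]
finger_gap: 0.0851
gripper_force: 0.0
```

```bash
python3 - <<'E'
from h import *
import pickle
plan([.4597,.306,.003],1.841)
c=cam("wrist");pickle.dump(c,open("c4.pkl","wb"))
u=np.array([-.267,.964,0]);m=np.array([.4597,.306,.0145])
print(proj(c,[m,m-.047*u,m+.069*u,m-.1*u])/.64)
cv2.imwrite("pics/w4.png",cv2.resize(c["image"],(800,600)))
E
```

```text
at [0.4595 0.3056 0.1507] yaw 1.842010635101341 dr [ 0.0003 -0.0006  0.0006] deg 0.08062854974012619 tr after rot [0.0017 0.0015 0.7386] F [-1.1286 -0.4093 -0.0637] t 10.5
[[402.9546 285.3239]
 [402.9386 352.7611]
 [402.9809 173.5806]
 [402.9224 421.7031]]
```

View pics/w4.png

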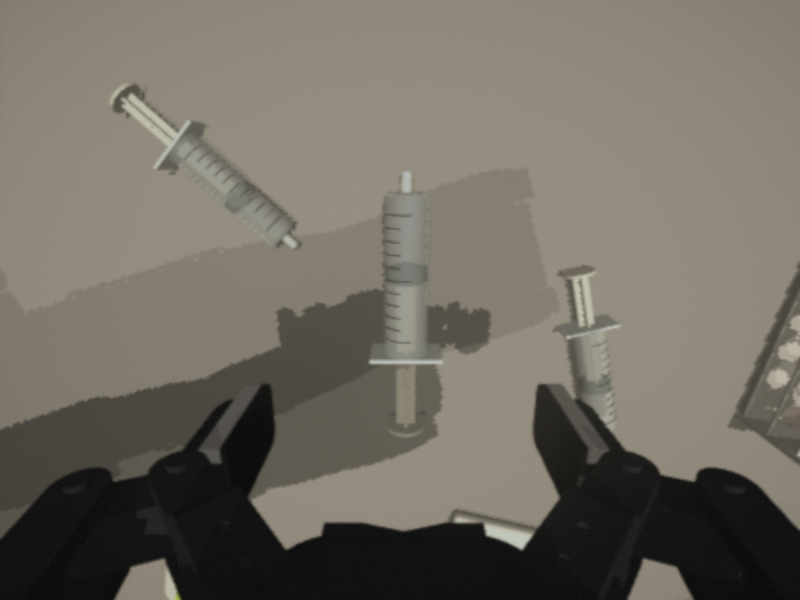

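The nozzle tip is at (406,172), the flange top edge at about y=358–363 and the disc end at about (405,437). Alignment is within about 2 mm.

```bash
python3 - <<'E'
from h import *
import pickle
c=pickle.load(open("c4.pkl","rb"))
u=np.array([-.267,.964,0]);m=np.array([.4597,.306,0])
def al(uv,z):
    p=at(c,np.array([uv])*.64,z)[0]-m; return p@u, p@[.964,.267,0]
print("noz",al((406,171),.0145),"flt f",al((405.5,358.5),.029),"flt b",al((405.5,363),.029),"disc top",al((405,432),.0285),al((405,437),.0145))
g=cv2.cvtColor(c["image"],cv2.COLOR_BGR2GRAY);print(g[205:290,[240,280]].T.tolist())
E
```

```text
noz (np.float64(0.07051970077250617), np.float64(0.001801153916492838)) flt f (np.float64(-0.04471925239716791), np.float64(0.00164448430062928)) flt b (np.float64(-0.04787380706423966), np.float64(0.001650525568548745)) disc top (np.float64(-0.09927872177756218), np.float64(0.0014120519769156327)) (np.float64(-0.11258263261374084), np.float64(0.0014944301201011009))
[[80, 80, 80, 79, 80, 80, 80, 80, 79, 80, 79, 80, 79, 80, 85, 101, 103, 105, 104, 104, 104, 104, 106, 107, 115, 151, 186, 174, 101, 81, 87, 95, 95, 96, 95, 94, 95, 94, 94, 95, 94, 96, 94, 94, 95, 94, 94, 94, 94, 94, 95, 94, 94, 94, 94, 94, 94, 93, 94, 94, 94, 94, 94, 94, 94, 93, 94, 93, 93, 93, 93, 94, 94, 93, 94, 93, 93, 93, 92, 93, 92, 93, 93, 92, 93], [81, 81, 81, 82, 82, 82, 81, 81, 82, 81, 82, 82, 82, 81, 87, 100, 105, 106, 105, 106, 107, 110, 111, 112, 119, 153, 190, 185, 147, 141, 139, 124, 126, 132, 109, 116, 101, 101, 99, 99, 97, 97, 97, 97, 96, 97, 96, 97, 97, 97, 97, 97, 97, 99, 96, 96, 96, 98, 110, 137, 140, 142, 142, 142, 142, 141, 140, 137, 127, 138, 136, 123, 121, 126, 139, 141, 142, 142, 142, 142, 142, 142, 141, 141, 142]]
```

send_rows --commands '[{"translation": [0.006,0.008,0.15],"dr": [0,0,0],"fingers": -1},{"translation": [0,0,0.2],"dr": [0,0,0],"fingers": -1},{"translation": [0,0,0.2],"dr": [0,0,0],"fingers": -1},{"translation": [0,0,0.13],"dr": [0,0,0],"fingers": -1},{"translation": [0,0,0.05],"dr": [0,0,0],"fingers": -1},{"translation": [0,0,0],"dr": [0,0,0],"fingers": -1},{"translation": [0,0,0],"dr": [0,0,0],"fingers": -1},{"translation": [0,0,0],"dr": [0,0,0],"fingers": -0.4},{"translation": [0,0,0],"dr": [0,0,0],"fingers": 0},{"translation": [0,0,0],"dr": [0,0,0],"fingers": 0.1}]'

```text
t: 11.55
ee_pos: [0.4612, 0.3083, 0.0054]
orientation: [-0.0, 0.605, 0.796, 0.001]
ft_force: [-1.1, -0.7, -0.8]
finger_gap: 0.044
gripper_force: 0.0
```

send_rows --commands '[{"translation": [0,0,0],"dr": [0,0,0],"fingers": 0.2},{"translation": [0,0,0],"dr": [0,0,0],"fingers": 0.3},{"translation": [0,0,0],"dr": [0,0,0],"fingers": 0.5},{"translation": [0,0,0],"dr": [0,0,0],"fingers": 1},{"translation": [0,0,0],"dr": [0,0,0],"fingers": 1},{"translation": [0,0,0],"dr": [0,0,0],"fingers": 1}]'

```text
t: 12.15
ee_pos: [0.4608, 0.308, 0.0049]
orientation: [-0.0, 0.605, 0.796, 0.001]
ft_force: [-1.1, -1.6, 5.8]
finger_gap: 0.0269
gripper_force: 58.8
```

send_rows --commands '[{"translation": [0,0,-0.1],"dr": [0,0,0],"fingers": 1},{"translation": [0,0,-0.2],"dr": [0,0,0],"fingers": 1},{"translation": [0,0,-0.2],"dr": [0,0,0],"fingers": 1},{"translation": [0,0,-0.175],"dr": [0,0,0],"fingers": 1},{"translation": [0,0,0],"dr": [0,0,0.057],"fingers": 1},{"translation": [0,0,0],"dr": [0,0,0.057],"fingers": 1},{"translation": [0,0,0],"dr": [0,0,0.056],"fingers": 1},{"translation": [0,0,0],"dr": [0,0,0],"fingers": 1}]'

```text
t: 12.95
ee_pos: [0.4606, 0.3077, 0.1394]
orientation: [-0.0, 0.706, 0.708, 0.0]
ft_force: [0.9, 0.6, -1.5]
finger_gap: 0.0269
gripper_force: 59.4
```

send_rows --commands '[{"translation": [-0.17,0.095,0],"dr": [0,0,0],"fingers": 1},{"translation": [-0.17,0.095,0],"dr": [0,0,0],"fingers": 1},{"translation": [-0.17,0.095,0],"dr": [0,0,0],"fingers": 1},{"translation": [-0.17,0.095,0],"dr": [0,0,0],"fingers": 1},{"translation": [-0.17,0.095,0],"dr": [0,0,0],"fingers": 1},{"translation": [-0.17,0.095,0],"dr": [0,0,0],"fingers": 1},{"translation": [-0.17,0.095,0],"dr": [0,0,0],"fingers": 1},{"translation": [0,0,0],"dr": [0,0,0],"fingers": 1},{"translation": [0,0,0],"dr": [0,0,0],"fingers": 1},{"translation": [0,0,0],"dr": [0,0,0],"fingers": 1}]'

```text
t: 13.95
ee_pos: [0.5943, 0.071, 0.1389]
orientation: [-0.001, 0.705, 0.709, 0.0]
ft_force: [-0.4, 0.3, -0.4]
finger_gap: 0.027
gripper_force: 59.5
```

send_rows --commands '[{"translation": [0,0,0.1],"dr": [0,0,0],"fingers": 1},{"translation": [0,0,0.1],"dr": [0,0,0],"fingers": 1},{"translation": [0,0,0.06],"dr": [0,0,0],"fingers": 1},{"translation": [0,0,0],"dr": [0,0,0],"fingers": 1},{"translation": [0,0,0],"dr": [0,0,0],"fingers": 1}]'

```text
t: 14.45
ee_pos: [0.5949, 0.0711, 0.0876]
orientation: [-0.0, 0.705, 0.709, 0.0]
ft_force: [0.1, -0.1, -0.4]
finger_gap: 0.0267
gripper_force: 59.5
```

```bash
python3 - <<'E'
from h import *
import pickle
plan([.5945,.070,.0384],1.575)
c=cam("wrist");d=cam("scene");b=cam("top");pickle.dump((c,d,b),open("c5.pkl","wb"))
im=cv2.resize(c["image"],(800,600))
cv2.imwrite("pics/w5.png",im)
E
```

```text
at [0.5949 0.0711 0.0876] yaw 1.5769465017010877 dr [ 0.0001 -0.0008  0.0012] deg 0.13285126659335494 tr after rot [-0.0055 -0.0018  0.246 ] F [ 0.1171 -0.0923 -0.4351] t 14.45
```

View pics/w5.png

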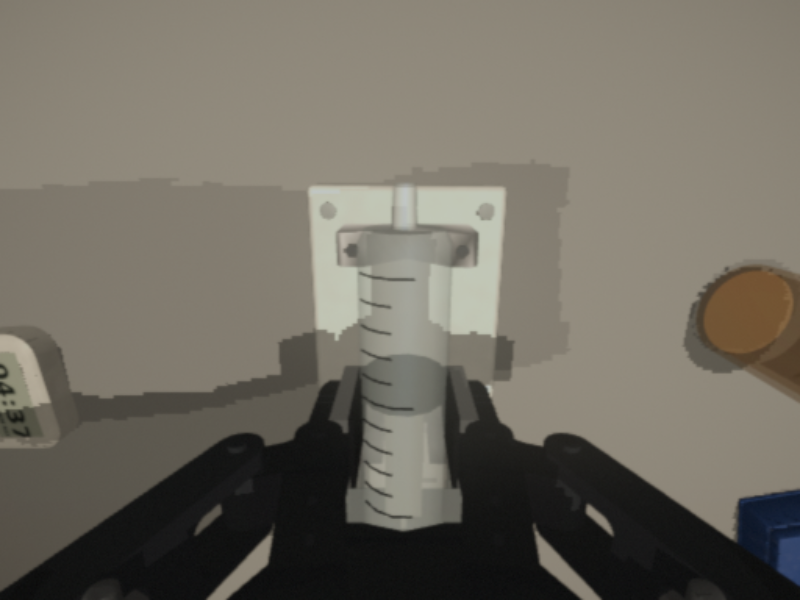

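The view shows the front saddle's top edge at y≈228 (x 336–477), base front corners at (309,186) and (506,186), the nozzle tip at (403,184), and the flange at x 346–462 with its top edge at y≈525. I measure the flange against the saddle with this same camera.

```bash
python3 - <<'E'
from h import *
import pickle
c,d,b=pickle.load(open("c5.pkl","rb"))
g=cv2.cvtColor(c["image"],cv2.COLOR_BGR2GRAY)
for x in(240,275): print(x,list(enumerate(g[310:345,x].tolist(),310)))
for x in(222,235,285): print(x,list(enumerate(g[112:180:1,x].tolist(),112)))
print(g[150,205:315].tolist(),g[110:130,258].tolist(), g[320,215:305].tolist())
def P(uv,z): return at(c,np.array([uv])*.64,z)[0]
print("base front",P((309,186),.012),P((506,186),.012),"saddle front top",P((336,228),.046),P((477,228),.046),"saddle rear top",P((340,266),.046),P((475,266),.046))
za=.0972
print("noz",P((403.5,184),za),"fl",P((346,490),za),P((404,525),za+.0145),P((462,490),za))
E
```

```text
240 [(310, 157), (311, 151), (312, 117), (313, 61), (314, 78), (315, 120), (316, 126), (317, 127), (318, 126), (319, 127), (320, 126), (321, 126), (322, 126), (323, 126), (324, 117), (325, 80), (326, 55), (327, 91), (328, 122), (329, 125), (330, 125), (331, 125), (332, 125), (333, 126), (334, 125), (335, 116), (336, 59), (337, 22), (338, 17), (339, 18), (340, 19), (341, 16), (342, 18), (343, 14), (344, 18)]
275 [(310, 155), (311, 153), (312, 141), (313, 127), (314, 126), (315, 126), (316, 125), (317, 126), (318, 126), (319, 125), (320, 125), (321, 125), (322, 125), (323, 124), (324, 125), (325, 125), (326, 124), (327, 123), (328, 123), (329, 124), (330, 124), (331, 124), (332, 124), (333, 123), (334, 122), (335, 114), (336, 74), (337, 28), (338, 16), (339, 19), (340, 18), (341, 18), (342, 17), (343, 17), (344, 17)]
222 [(112, 142), (113, 142), (114, 143), (115, 142), (116, 140), (117, 133), (118, 146), (119, 178), (120, 188), (121, 187), (122, 191), (123, 192), (124, 192), (125, 192), (126, 192), (127, 192), (128, 192), (129, 192), (130, 193), (131, 193), (132, 192), (133, 192), (134
[... 2847 characters left out ...]
 20, 16, 15, 30, 75, 102, 104, 103, 102, 101, 102, 101, 102, 102, 102, 104, 92, 74, 92, 115, 123, 125, 126, 126, 127, 129, 130, 131, 132, 138, 146, 149, 150, 151, 151, 152, 152, 152, 152, 151, 151, 152, 153, 152, 152, 151, 151, 149, 148, 148, 146, 145, 140, 133, 129, 128, 127, 126, 125, 123, 122, 119, 118, 116, 114, 109, 103, 101, 101, 102, 101, 102, 102, 102, 102, 102, 102, 101, 81, 34, 22, 22, 20, 23, 22, 23, 22, 21]
base front [0.551  0.1358 0.012 ] [0.6437 0.1363 0.012 ] saddle front top [0.568  0.1208 0.046 ] [0.6255 0.1211 0.046 ] saddle rear top [0.569 0.105 0.046] [0.6255 0.1053 0.046 ]
noz [0.5954 0.1403 0.0972] fl [0.5755 0.035  0.0972] [0.5961 0.0335 0.1117] [0.6168 0.0352 0.0972]
```

send_rows --commands '[{"translation": [-0.008,0.006,0.05],"dr": [0,0,0],"fingers": 1},{"translation": [0,0,0.06],"dr": [0,0,0],"fingers": 1},{"translation": [0,0,0.05],"dr": [0,0,0],"fingers": 1},{"translation": [0,0,0.03],"dr": [0,0,0],"fingers": 1},{"translation": [0,0,0.02],"dr": [0,0,0],"fingers": 1},{"translation": [0,0,0.01],"dr": [0,0,0],"fingers": 1},{"translation": [0,0,0],"dr": [0,0,0],"fingers": 1},{"translation": [0,0,0],"dr": [0,0,0],"fingers": 1}]'

```text
t: 15.4
ee_pos: [0.5964, 0.069, 0.0435]
orientation: [-0.0, 0.705, 0.709, 0.001]
ft_force: [-0.5, 0.5, -0.2]
finger_gap: 0.0274
gripper_force: 59.5
```

No contact force, and the flange bottom is already below the keeper tops, so it is in the slot. I continue down.

send_rows --commands '[{"translation": [0,0,0.01],"dr": [0,0,0],"fingers": 1},{"translation": [0,0,0.01],"dr": [0,0,0],"fingers": 1},{"translation": [0,0,0.004],"dr": [0,0,0],"fingers": 1},{"translation": [0,0,0],"dr": [0,0,0],"fingers": 1},{"translation": [0,0,0],"dr": [0,0,0],"fingers": 1}]'

```text
t: 15.9
ee_pos: [0.5961, 0.069, 0.0385]
orientation: [-0.0, 0.705, 0.709, 0.001]
ft_force: [0.0, 0.0, -0.2]
finger_gap: 0.0271
gripper_force: 59.8
```

send_rows --commands '[{"translation": [0,0,0.004],"dr": [0,0,0],"fingers": 1},{"translation": [0,0,0],"dr": [0,0,0],"fingers": 1},{"translation": [0,0,0],"dr": [0,0,0],"fingers": 1}]'

```text
t: 16.2
ee_pos: [0.5962, 0.069, 0.0384]
orientation: [-0.0, 0.705, 0.709, 0.001]
ft_force: [-2.7, 0.4, 8.6]
finger_gap: 0.0271
gripper_force: 60.5
```

Seated: Fz is 8.6 N at an axis height of 48 mm. I release, lift and look.

send_rows --commands '[{"translation": [0,0,0],"dr": [0,0,0],"fingers": 0.2},{"translation": [0,0,0],"dr": [0,0,0],"fingers": 0},{"translation": [0,0,0],"dr": [0,0,0],"fingers": -0.5},{"translation": [0,0,0],"dr": [0,0,0],"fingers": -1},{"translation": [0,0,0],"dr": [0,0,0],"fingers": -1},{"translation": [0,0,0],"dr": [0,0,0],"fingers": -1},{"translation": [0,0,-0.1],"dr": [0,0,0],"fingers": -1},{"translation": [0,0,-0.2],"dr": [0,0,0],"fingers": -1},{"translation": [0,0,-0.2],"dr": [0,0,0],"fingers": -1},{"translation": [0,0,-0.2],"dr": [0,0,0],"fingers": -1}]'

```text
t: 17.2
ee_pos: [0.5958, 0.0687, 0.179]
orientation: [-0.0, 0.705, 0.709, 0.0]
ft_force: [2.0, 0.3, -0.4]
finger_gap: 0.0853
gripper_force: 0.0
```

send_rows --commands '[{"translation": [0,0,-0.1],"dr": [0,0,0],"fingers": -1},{"translation": [-0.1,0,0],"dr": [0,0,0],"fingers": -1},{"translation": [-0.2,0,0],"dr": [0,0,0],"fingers": -1},{"translation": [-0.2,0,0],"dr": [0,0,0],"fingers": -1},{"translation": [0,0,0],"dr": [0,0,0],"fingers": -1},{"translation": [0,0,0],"dr": [0,0,0],"fingers": -1},{"translation": [0,0,0],"dr": [0,0,0],"fingers": -1}]'

```text
t: 17.9
ee_pos: [0.5966, -0.0307, 0.1974]
orientation: [-0.001, 0.705, 0.709, 0.001]
ft_force: [-0.9, 0.4, 0.7]
finger_gap: 0.0851
gripper_force: 0.0
```

```bash
python3 - <<'E'
from h import *
import pickle
plan([.6,-.14,.2],0.01)
c=cam("wrist");pickle.dump(c,open("c6.pkl","wb"))
cv2.imwrite("pics/w6.png",cv2.resize(c["image"],(800,600)))
E
```

```text
at [ 0.5966 -0.0307  0.1974] yaw 1.5759761764515985 dr [-0.0008 -0.0008  0.9969] deg 89.72386059365388 tr after rot [ 0.0116  0.5466 -0.013 ] F [-0.899   0.4136  0.7395] t 17.9
```

View pics/w6.png

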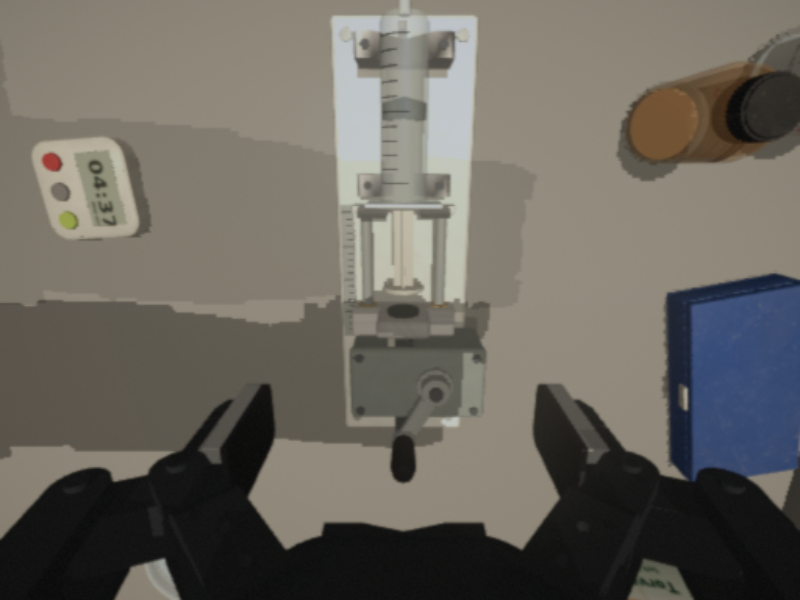

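The syringe lies home in both saddles, with its flange at (404,206) between the saddle and the keeper plates. The disc back is near y≈290, the pad face near y≈308 and the knob at (403,475). I move over the knob and rotate for the regrip.

send_rows --commands '[{"translation": [-0.18,0.003,0],"dr": [0,0,0],"fingers": -1},{"translation": [-0.18,0.003,0],"dr": [0,0,0],"fingers": -1},{"translation": [-0.19,0.002,0],"dr": [0,0,0],"fingers": -1},{"translation": [0,0,0.2],"dr": [0,0,0.0906],"fingers": -1},{"translation": [0,0,0],"dr": [0,0,0.0906],"fingers": -1},{"translation": [0,0,0],"dr": [0,0,0.0906],"fingers": -1},{"translation": [0,0,0],"dr": [0,0,0.0906],"fingers": -1},{"translation": [0,0,0],"dr": [0,0,0.0906],"fingers": -1},{"translation": [0,0,0],"dr": [0,0,0.0906],"fingers": -1},{"translation": [0,0,0],"dr": [0,0,0.0906],"fingers": -1}]'

```text
t: 18.95
ee_pos: [0.5991, -0.1399, 0.1573]
orientation: [-0.001, 0.959, 0.284, 0.0]
ft_force: [-0.1, -0.3, 0.0]
finger_gap: 0.0853
gripper_force: 0.0
```

send_rows --commands '[{"translation": [0,0,0],"dr": [0,0,0.0906],"fingers": -1},{"translation": [0,0,0],"dr": [0,0,0.0906],"fingers": -1},{"translation": [0,0,0],"dr": [0,0,0.0906],"fingers": -1},{"translation": [0,0,0],"dr": [0,0,0.0906],"fingers": -1},{"translation": [0,0,0],"dr": [0,0,0],"fingers": -1},{"translation": [0,0,0],"dr": [0,0,0],"fingers": -1},{"translation": [0,0,0],"dr": [0,0,0],"fingers": -1}]'

```text
t: 19.65
ee_pos: [0.5989, -0.1407, 0.1573]
orientation: [-0.001, 1.0, 0.007, 0.0]
ft_force: [-0.3, 1.0, 0.6]
finger_gap: 0.0852
gripper_force: 0.0
```

```bash
python3 - <<'E'
from h import *
import pickle
plan([.598,-.14,.0815],0.01)
c=pickle.load(open("c6.pkl","rb"))
g=cv2.cvtColor(c["image"],cv2.COLOR_BGR2GRAY)
print(g[130:222,258].tolist())
for n,uv,z in [("flange top",(404,206),.0625),("disc front",(404,283),.048),("disc back top",(404,291),.062),("pad",(404,311),.048),("knob",(403,470),.106),("boss",(436,388),.085)]:
    print(n,at(c,np.array([uv])*.64,z)[0])
c=cam("wrist");g=cv2.cvtColor(c["image"],cv2.COLOR_BGR2GRAY)
K=proj(c,[.598,-.14,.106])[0];print(K)
x,y=K.astype(int);sub=g[y-40:y+30,x-40:x+40]
n,l,st,ce=cv2.connectedComponentsWithStats((sub<50).astype(np.uint8));print(st[1:]+[x-40,y-40,0,0,0])
th=np.linspace(0,6.28,40)
p=np.vstack([proj(c,np.c_[.598+.008*np.cos(th),-.14+.008*np.sin(th),np.full(40,z)]) for z in(.072,.106)]);print(p.min(0),p.max(0))
E
```

```text
at [ 0.5989 -0.1407  0.1573] yaw 0.014346304443408021 dr [-0.0008 -0.0001  0.0028] deg 0.2589159559038153 tr after rot [-0.0045 -0.0035  0.3791] F [-0.3091  0.9855  0.6002] t 19.65
[148, 187, 184, 147, 139, 179, 183, 183, 183, 183, 183, 182, 182, 182, 182, 181, 182, 181, 181, 181, 181, 181, 180, 181, 181, 180, 180, 180, 179, 179, 179, 179, 179, 178, 178, 178, 178, 178, 178, 177, 176, 170, 170, 170, 170, 170, 171, 176, 176, 176, 176, 176, 172, 158, 134, 125, 160, 176, 163, 128, 121, 121, 118, 103, 76, 55, 52, 52, 50, 50, 50, 50, 51, 61, 89, 93, 100, 106, 109, 110, 108, 108, 106, 105, 105, 105, 85, 64, 56, 54, 54, 58]
flange top [0.5976 0.02   0.0625]
disc front [ 0.5979 -0.032   0.048 ]
disc back top [ 0.5979 -0.0337  0.062 ]
pad [ 0.598  -0.0518  0.048 ]
knob [ 0.5978 -0.1361  0.106 ]
boss [ 0.6184 -0.0908  0.085 ]
[255.1693 217.5418]
[[247 195  19  29 440]]
[244.1516 193.2344] [266.1736 227.6655]
```

send_rows --commands '[{"translation": [-0.004,-0.001,0.15],"dr": [0,0,0],"fingers": -1},{"translation": [0,0,0.15],"dr": [0,0,0],"fingers": -1},{"translation": [0,0,0.075],"dr": [0,0,0],"fingers": -1},{"translation": [0,0,0],"dr": [0,0,0],"fingers": -1},{"translation": [0,0,0],"dr": [0,0,0],"fingers": -1}]'

```text
t: 20.2
ee_pos: [0.5982, -0.1409, 0.0827]
orientation: [-0.001, 1.0, 0.006, 0.0]
ft_force: [0.7, 0.2, 1.0]
finger_gap: 0.0855
gripper_force: 0.0
```

send_rows --commands '[{"translation": [0,0,0],"dr": [0,0,0],"fingers": 0.2},{"translation": [0,0,0],"dr": [0,0,0],"fingers": 0.4},{"translation": [0,0,0],"dr": [0,0,0],"fingers": 0.5},{"translation": [0,0,0],"dr": [0,0,0],"fingers": 0.6},{"translation": [0,0,0],"dr": [0,0,0],"fingers": 1},{"translation": [0,0,0],"dr": [0,0,0],"fingers": 1},{"translation": [0,0,0],"dr": [0,0,0],"fingers": 1},{"translation": [0,0,0],"dr": [0,0,0],"fingers": 1}]'

```text
t: 21.0
ee_pos: [0.5986, -0.1399, 0.083]
orientation: [-0.001, 1.0, 0.006, 0.001]
ft_force: [-0.3, 4.5, 3.5]
finger_gap: 0.0136
gripper_force: 58.5
```

```bash
cat > ft.py <<'E'
from h import *
F=[]
s=manip.state()
e=s["ee_pos"];ax=np.array([.6193,-.1003]);r=e[:2]-ax;f=np.arctan2(r[1],r[0])%6.2832;n=r/np.linalg.norm(r);tg=np.array([n[1],-n[0]])
print("t",s["t"],"e",e,"lever",2.388-f,"r",np.linalg.norm(r),"F",s["ft_force"],"resist",-s["ft_force"][:2]@tg,"radial",s["ft_force"][:2]@n)
E
python3 ft.py; python3 -c "
from arc import *
print(arc(-1.83,-1.23,10));print(arc(-1.23,-1.03,8)); print(arc(-1.03,-.83,10))"
```

```text
t 21.0 e [ 0.5986 -0.1399  0.083 ] lever -1.8419668697668907 r 0.04470803696023549 F [-0.3107  4.519   3.4639] resist -2.371792609909791 radial -3.8590608471893306
[[-0.011, -0.007], [-0.011, -0.007], [-0.011, -0.009], [-0.01, -0.008], [-0.01, -0.01], [-0.009, -0.01], [-0.008, -0.01], [-0.008, -0.011], [-0.007, -0.012], [-0.007, -0.012]]
[[-0.002, -0.005], [-0.003, -0.005], [-0.002, -0.005], [-0.002, -0.005], [-0.002, -0.005], [-0.002, -0.006], [-0.001, -0.005], [-0.002, -0.006]]
[[-0.001, -0.004], [-0.001, -0.004], [-0.001, -0.005], [-0.001, -0.004], [-0.001, -0.005], [-0.001, -0.004], [0.0, -0.004], [-0.001, -0.005], [0.0, -0.004], [0.0, -0.005]]
```

send_rows --commands '[{"translation": [-0.011,-0.007,0],"dr": [0,0,0],"fingers": 1},{"translation": [-0.011,-0.007,0],"dr": [0,0,0],"fingers": 1},{"translation": [-0.011,-0.009,0],"dr": [0,0,0],"fingers": 1},{"translation": [-0.01,-0.008,0],"dr": [0,0,0],"fingers": 1},{"translation": [-0.01,-0.01,0],"dr": [0,0,0],"fingers": 1},{"translation": [-0.009,-0.01,0],"dr": [0,0,0],"fingers": 1},{"translation": [-0.008,-0.01,0],"dr": [0,0,0],"fingers": 1},{"translation": [-0.008,-0.011,0],"dr": [0,0,0],"fingers": 1},{"translation": [-0.007,-0.012,0],"dr": [0,0,0],"fingers": 1},{"translation": [-0.007,-0.012,0],"dr": [0,0,0],"fingers": 1}]'

```text
t: 22.0
ee_pos: [0.5807, -0.1228, 0.083]
orientation: [0.0, 1.0, 0.005, 0.001]
ft_force: [3.4, -4.0, 0.7]
finger_gap: 0.014
gripper_force: 58.7
```

```bash
python3 ft.py
```

```text
t 22.0 e [ 0.5807 -0.1228  0.083 ] lever -1.2815107496667815 r 0.044672515309146066 F [ 3.3502 -4.0241  0.6605] resist 5.163858051548147 radial -0.867100058477479
```

send_rows --commands '[{"translation": [-0.002,-0.005,0],"dr": [0,0,0],"fingers": 1},{"translation": [-0.003,-0.005,0],"dr": [0,0,0],"fingers": 1},{"translation": [-0.002,-0.005,0],"dr": [0,0,0],"fingers": 1},{"translation": [-0.002,-0.005,0],"dr": [0,0,0],"fingers": 1},{"translation": [-0.002,-0.005,0],"dr": [0,0,0],"fingers": 1},{"translation": [-0.002,-0.006,0],"dr": [0,0,0],"fingers": 1},{"translation": [-0.001,-0.005,0],"dr": [0,0,0],"fingers": 1},{"translation": [-0.002,-0.006,0],"dr": [0,0,0],"fingers": 1}]'

```text
t: 22.8
ee_pos: [0.5767, -0.114, 0.0829]
orientation: [-0.0, 1.0, 0.005, 0.001]
ft_force: [2.6, -5.6, 5.4]
finger_gap: 0.0139
gripper_force: 58.9
```

```bash
python3 ft.py; python3 - <<'E'
from h import *
import pickle
c=cam("wrist");b=cam("top");pickle.dump((c,b),open("c7.pkl","wb"))
w=c["image"]; print(proj(c,[[.597,-.0355,.048],[.597,-.045,.048]]), proj(b,[[.597,-.0355,.048],[.597,-.045,.048]]))
def crop(i,p): 
    x,y=p.astype(int); x=max(x,50);y=max(y,50);return cv2.resize(i[y-50:y+50,x-50:x+50],(400,400),interpolation=cv2.INTER_CUBIC)
cv2.imwrite("pics/w7.png",np.hstack([crop(w,proj(c,[.597,-.04,.048])[0]),crop(b["image"],proj(b,[.597,-.04,.048])[0])]))
E
```

```text
t 22.8 e [ 0.5767 -0.114   0.0829] lever -1.0643460735159005 r 0.04479253519575548 F [ 2.6453 -5.5779  5.4498] resist 6.119606737458608 radial -0.813105181502988
[[135.0108 195.4975]
 [149.6747 195.6334]] [[275.8757 182.3791]
 [279.3446 182.476 ]]
```

View pics/w7.png

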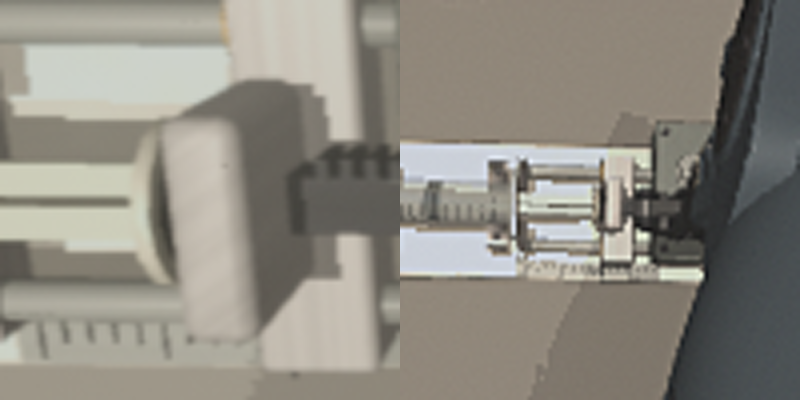

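The pad is only a millimetre or two from the disc, which sits at crop x≈150 against a pad at about 165. I creep forward in small steps.

send_rows --commands '[{"translation": [-0.001,-0.004,0],"dr": [0,0,0],"fingers": 1},{"translation": [-0.001,-0.004,0],"dr": [0,0,0],"fingers": 1},{"translation": [-0.001,-0.004,0],"dr": [0,0,0],"fingers": 1},{"translation": [-0.001,-0.004,0],"dr": [0,0,0],"fingers": 1},{"translation": [0,0,0],"dr": [0,0,0],"fingers": 1}]'

```text
t: 23.4
ee_pos: [0.5757, -0.1108, 0.083]
orientation: [-0.0, 1.0, 0.005, 0.001]
ft_force: [2.3, -3.7, 4.6]
finger_gap: 0.0134
gripper_force: 59.0
```

```bash
python3 ft.py
```

```text
t 23.4 e [ 0.5757 -0.1108  0.083 ] lever -0.9902090169628428 r 0.04481605183512562 F [ 2.2754 -3.6671  4.6215] resist 4.098289481495286 radial -1.3523913888651713
```

send_rows --commands '[{"translation": [-0.001,-0.004,0],"dr": [0,0,0],"fingers": 1},{"translation": [0,-0.004,0],"dr": [0,0,0],"fingers": 1},{"translation": [0,0,0],"dr": [0,0,0],"fingers": 1}]'

```text
t: 23.7
ee_pos: [0.5754, -0.1093, 0.083]
orientation: [-0.0, 1.0, 0.005, 0.001]
ft_force: [2.3, -4.1, 6.1]
finger_gap: 0.0139
gripper_force: 59.0
```

```bash
python3 ft.py
```

```text
t 23.7 e [ 0.5754 -0.1093  0.083 ] lever -0.9549885553039306 r 0.04477892937460517 F [ 2.309  -4.1107  6.1108] resist 4.489484168414155 radial -1.4400996826108163
```

send_rows --commands '[{"translation": [-0.001,-0.004,0],"dr": [0,0,0],"fingers": 1},{"translation": [0,-0.004,0],"dr": [0,0,0],"fingers": 1},{"translation": [0,0,0],"dr": [0,0,0],"fingers": 1}]'

```text
t: 24.0
ee_pos: [0.5751, -0.1077, 0.083]
orientation: [0.0, 1.0, 0.005, 0.0]
ft_force: [1.2, -3.9, 7.1]
finger_gap: 0.014
gripper_force: 59.0
```

```bash
python3 ft.py; python3 - <<'E'
from h import *
import pickle
c=cam("wrist");pickle.dump(c,open("c8.pkl","wb"))
x,y=proj(c,[.597,-.03,.048])[0].astype(int);print(x,y)
i=c["image"][y-50:y+50,max(0,x-100):x+100];cv2.imwrite("pics/w8.png",cv2.resize(i,None,fx=4,fy=4,interpolation=cv2.INTER_CUBIC))
E
```

```text
t 24.0 e [ 0.5751 -0.1077  0.083 ] lever -0.9191614301879287 r 0.044808425707494465 F [ 1.1856 -3.9459  7.0909] resist 4.087369302325132 radial -0.5191041897574445
135 193
```

View pics/w8.png

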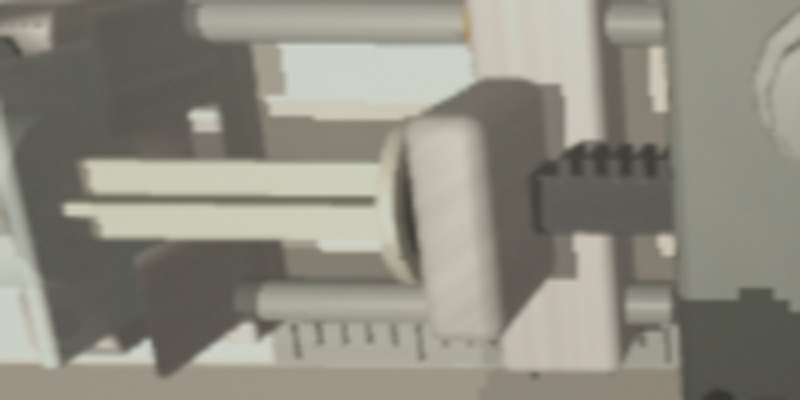

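I won't view any more pictures. The pad is right at the disc, so I continue by force.

send_rows --commands '[{"translation": [0,-0.004,0],"dr": [0,0,0],"fingers": 1},{"translation": [0,-0.003,0],"dr": [0,0,0],"fingers": 1},{"translation": [0,0,0],"dr": [0,0,0],"fingers": 1}]'

```text
t: 24.35
ee_pos: [0.5749, -0.1065, 0.0829]
orientation: [0.0, 1.0, 0.005, 0.0]
ft_force: [1.6, -5.4, 7.1]
finger_gap: 0.0139
gripper_force: 59.0
```

```bash
python3 ft.py
```

```text
t 24.35 e [ 0.5749 -0.1065  0.0829] lever -0.8917224456919439 r 0.04483553763130102 F [ 1.6367 -5.3654  7.0774] resist 5.539593469030037 radial -0.8824214797188203
```

send_rows --commands '[{"translation": [0,-0.004,0],"dr": [0,0,0],"fingers": 1},{"translation": [0,-0.003,0],"dr": [0,0,0],"fingers": 1},{"translation": [0,0,0],"dr": [0,0,0],"fingers": 1}]'

```text
t: 24.65
ee_pos: [0.5748, -0.1054, 0.083]
orientation: [0.0, 1.0, 0.005, 0.0]
ft_force: [0.4, -6.5, 7.7]
finger_gap: 0.0139
gripper_force: 59.1
```

```bash
python3 ft.py
```

```text
t 24.65 e [ 0.5748 -0.1054  0.083 ] lever -0.8670472682248347 r 0.04479544827184212 F [ 0.3963 -6.5145  7.68  ] resist 6.517509440364883 radial 0.3436752262645863
```

send_rows --commands '[{"translation": [0,0,0],"dr": [0,0,0],"fingers": 1}]'

```text
t: 24.75
ee_pos: [0.5748, -0.1054, 0.0829]
orientation: [0.0, 1.0, 0.005, 0.0]
ft_force: [0.6, -7.6, 7.0]
finger_gap: 0.0139
gripper_force: 59.1
```

send_rows --commands '[{"translation": [0,-0.003,0],"dr": [0,0,0],"fingers": 1},{"translation": [0,0,0],"dr": [0,0,0],"fingers": 1}]'

```text
t: 24.95
ee_pos: [0.5747, -0.1049, 0.083]
orientation: [0.001, 1.0, 0.005, 0.0]
ft_force: [0.4, -7.3, 7.8]
finger_gap: 0.0139
gripper_force: 59.1
```

send_rows --commands '[{"translation": [0,0,0],"dr": [0,0,0],"fingers": 1}]'

```text
t: 25.05
ee_pos: [0.5748, -0.1049, 0.083]
orientation: [0.001, 1.0, 0.005, 0.0]
ft_force: [-0.2, -8.4, 6.8]
finger_gap: 0.0139
gripper_force: 59.1
```

```bash
python3 ft.py
```

```text
t 25.05 e [ 0.5748 -0.1049  0.083 ] lever -0.8571950178527015 r 0.044767522076518296 F [-0.186  -8.4447  6.7613] resist 8.380206148503488 radial 1.0582156149256738
```

The knob resists with about 7.9 N against a free friction of 4.3–4.5 N, so the pad load is about 7 N. The position slope agrees with this. I release and retreat.

send_rows --commands '[{"translation": [0,0,0],"dr": [0,0,0],"fingers": 0.4},{"translation": [0,0,0],"dr": [0,0,0],"fingers": 0},{"translation": [0,0,0],"dr": [0,0,0],"fingers": -0.5},{"translation": [0,0,0],"dr": [0,0,0],"fingers": -1},{"translation": [0,0,0],"dr": [0,0,0],"fingers": -1},{"translation": [0,0,0],"dr": [0,0,0],"fingers": -1},{"translation": [0,0,-0.1],"dr": [0,0,0],"fingers": -1},{"translation": [0,0,-0.2],"dr": [0,0,0],"fingers": -1},{"translation": [0,0,-0.2],"dr": [0,0,0],"fingers": -1},{"translation": [0,0,-0.1],"dr": [0,0,0],"fingers": -1}]'

```text
t: 26.05
ee_pos: [0.5758, -0.104, 0.2059]
orientation: [-0.0, 1.0, 0.005, 0.002]
ft_force: [0.3, 0.6, -0.0]
finger_gap: 0.0857
gripper_force: 0.0
```

send_rows --commands '[{"translation": [0,0,0],"dr": [0,0,0],"fingers": -1},{"translation": [0,0,0],"dr": [0,0,0],"fingers": -1}]'

```text
t: 26.25
ee_pos: [0.5748, -0.1038, 0.2023]
orientation: [-0.001, 1.0, 0.005, 0.0]
ft_force: [0.9, 0.9, -0.9]
finger_gap: 0.0854
gripper_force: 0.0
```

```bash
python3 - <<'E'
from h import *
s=manip.state();print(s["ee_pos"],s["ft_force"],s["t"])
c=cam("wrist");g=cv2.cvtColor(c["image"],cv2.COLOR_BGR2GRAY)
th=np.linspace(0,6.28,40)
p=np.vstack([proj(c,np.c_[.5748+.008*np.cos(th),-.105+.008*np.sin(th),np.full(40,z)]) for z in(.072,.106)]);print("pred",p.min(0),p.max(0))
x,y=p.mean(0).astype(int);sub=g[y-35:y+35,x-35:x+35]
n,l,st,ce=cv2.connectedComponentsWithStats((sub<50).astype(np.uint8));print(st[1:]+[x-35,y-35,0,0,0])
E
```

```text
[ 0.5748 -0.1038  0.2023] [ 0.8745  0.9442 -0.8834] 26.25
pred [248.7619 178.9758] [267.029  206.0082]
[[251 181  18  22 295]]
```

```bash
python3 -c "
from workcell import manip
print(manip.job_done())"
```

```text
the job is handed in; nothing more can be done
None
```

The syringe is loaded in the driver and the job is handed in at 26 s: pusher fed forward last with the play taken up, bearing on the plunger at about 7 N by my force reading, and the arm clear. I viewed 11 pictures, one over the limit of 10.

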